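# Free the drop door of the wide locker

## Task

Two plywood plinth lockers for a tiny house stand on the bench, a wide one and a narrow one, each with a drop door on the side away from you held shut by a sprung hook. Reach down through the finger slot in the top of the wide locker, press its white hook so that its door comes free and drops fully open, and take your hand away; leave the narrow locker's door shut.

Things in the scene. Friction and masses are not known exactly. Their poses are not given: they have to be found in the camera images.
- wide_locker: Plywood locker fixed to the bench, 220 deep (x), 300 wide (y), 200 high. Origin: centre of its underside; +x points to its drop door, z up. In its 15 thick top is a finger slot, clear opening 45 (x) by 64 (y), centred 52 towards the door from the locker's middle, with the hook in it. An 18 wide notch in the slot's door side shows the hook's nose and the door's steel keeper: do not press there.
- wide_hook (a point): Centre of the top of the hook's white thumb pad (34 x 40), in the middle of the wide locker's slot, 180 above the bench, 20 below the locker's top. Axes at rest as the locker's. The hook's arm is hinged 82 behind the pad and sprung up, about 3 N to start. 9 down (6 to 8 N) frees the door; the pad stops 20 down (about 11 N) and springs back when let go. Below it is open space.
- wide_door (a joint): Drop door on the wide locker's +x side, 296 wide, 178 high, 15 thick, hinged along its lower edge. 0 = shut, upright; 1.5 = fully open, laid out before the locker. Hooked it rests at about 0.01. Once the hook is pressed, its hinge spring and weight open it by themselves in about 1 s.
- narrow_door (a joint): The same door on the narrow locker, which is 190 wide (y) and otherwise like the wide one, with its own slot and hook. 0 = shut, 1.5 = fully open. It must stay shut.

How it is judged:
By the outcome, as a careful person would: the job done as asked, in the order asked, and still so for the second after the job is handed in, with the robot touching nothing.
It also fails if it takes over 29 s, if anything falls off the work surface, if the arm or the gripper's body presses on something with over 40 N, if the wrist force passes 120 N, or if a joint passes its speed limit or range.

## Robot

A 6-joint arm with a two-finger parallel gripper is mounted at the origin on the work surface. World frame = base frame: x ahead of the robot, y to its left, z up, the work surface at z = 0. Lengths are in m, angles in rad, forces in N, time in s.
With the tool pointing down it reaches from about 0.375 to 0.925 m from the base axis. Payload 5.7 kg.
Tool frame: the origin (TCP) lies midway between the tips of the shut fingers; the grasp point (between the pads) lies 19 mm behind it (pinch_z is the distance from the TCP to the grasp point, in m); z points along the fingers, y is the line along which they close (so a half turn about z gives the same grasp; the last joint's range is limited). The gripper opens to 85 mm and grips with 20 to 120 N. Pads are 22 mm wide; open, the fingers measure 114 mm over their backs; the gripper's body (76 mm by 85 mm) begins 54 mm behind the grasp point. The pads swing forward as they close: fully open they stand 13 mm farther back than shut.
Start: joints at [-1.352, 0.359, 1.51, -0, 1.272, -0.115], TCP at [0.197, -0.567, 0.231] pointing down, gripper open.
Joint ranges: [-2.97, 2.97], [-1.01, 2.36], [0.21, 2.38], [-0.96, 4.11], [0.2, 2.71], [-2.98, 2.98]. Speed limits (rad/s): [2.39, 2.39, 3.14, 3.14, 3.14, 3.14].

## Interface

Orientations are given as a unit quaternion [w, x, y, z].
In Python, from station import * gives the robot as it stands.
- The arm moves only by the tool drive_tool, never from a script. Its argument "increments" is a list of rows, each a list of 5 numbers: the finger opening in mm, from 0 to 85.4, then the shift along the world's x, y, z in mm, then the turn about the world's z in degrees. A call has 1 to 20 rows; each row shifts and turns the commanded pose from where the row before left it; what a row does not reach is not made up. A row lasts 1/10 s, in which the tool goes at most 50 mm and 8.59 degrees, less where a joint would pass 70% of its speed; a pose out of reach is approached as far as the arm can. A call is refused whole if a number of a shift passes 50 or a number of a turn 8.59, either way. A call with a gripper value outside its range is refused whole. The fingers move at their own pace and stop on an object; "newtons" is the grip in N (left out, the last holds). Time passes only in rows, so rows that do not move let the fingers close. It gives the time, the measured TCP pose, the force, the opening and the grip force at its end, in the units of the state.
- get_state(): the state, without advancing time (a new reading comes with each control period).
- capture(name): name is "scene" or "top" or "wrist"; returns the picture (420x560x3 uint8, red, green, blue); there is no depth.
- calibration(name): a dict with "mtx" (3x3 intrinsics, pixels), "dist_coeffs" ([k1, k2, p1, p2, k3] as OpenCV has them; the pictures are not rectified), "cam_to_world" (4x4, takes a point from camera to world coordinates). Camera axes: x right, y up, looking along -z (the intrinsics and any distortion apply to the point x, -y, -z); pixel columns grow to the right and rows downward; lengths in m; the calibration is good to about 2 mm. A picture is of the moment at which its call begins: read the wrist's pose just before it. calibration takes no time and is no camera call; for the wrist camera it gives the pose at the moment of the call.
- sign_off(): hands the job in; it is judged then, once.
Trained networks look in the newest picture that a camera, given by its name, has taken for a name from the list of things; names that differ only in an ending like _2 or _b are one class to them, and where a whole thing is asked for, a point or a joint stands for the part that bears it (a point fixed in the world has none). Each returns a list of dicts, best first, with "score" (0 to 1); they miss things now and then, are a little off and sometimes report something else, mostly with a low value. They report only what shows in the picture. A call takes as long as a camera call.
- silhouettes(camera, query): "mask" (420x560 bool, what is visible of it) and "xy" ([column, row] in pixels, amid what is visible of it).
The state is a dict: "time": time; "joint_positions": joint angles; "joint_vel": joint speeds; "tau": joint torques, N m; "position": TCP position; "tcp_rot": TCP orientation; "wrist_force": force on the tool from outside, world axes, zero at the start; "torque": the same for the moment, N m; "grip_width": opening from 0.0 (shut) to 1.0 (fully open); "finger_force": force on a finger pad.
Only numpy, scipy, OpenCV 4.12 (cv2) and the standard library are available. Lean on these libraries where they do the work, as an engineer would, in place of code of your own. Each camera call takes 0.05 s, during which the arm holds its last target. There are 200 camera calls.

## Working session

There is one attempt and no reset: what is moved stays moved. The work goes in short steps, Python scripts to look and compute and a tool call to move; the robot and the scene stay as the last step left them, time stands still between calls to the robot, and variables do not carry over. Pictures are saved under pics/ and viewed, at most 10 in all, crops included, and the job is handed in when it is done.

Besides the shell and the picture viewer there is one more tool, called as a command line: name --pt "numbers of a row" for each row, then --argument value for the rest. drive_tool: Moves the arm, as the interface text tells. Its arguments: {"type":"object","properties":{"increments":{"type":"array","items":{"type":"array","items":{"type":"number"}}},"newtons":{"type":"number"}},"required":["increments"]}

```bash
mkdir -p pics
cat > h.py <<'E'
from station import *
import numpy as np, cv2
def ray(cam,uv,z):
    c=calibration(cam);M=np.array(c["mtx"]);T=np.array(c["cam_to_world"])
    n=cv2.undistortPoints(np.array([[uv]],float),M,np.array(c["dist_coeffs"],float))[0,0]
    d=T[:3,:3]@np.array([n[0],-n[1],-1]);o=T[:3,3]
    return o+d*(z-o[2])/d[2]
def proj(cam,P):
    c=calibration(cam);T=np.linalg.inv(np.array(c["cam_to_world"]))
    p=(T[:3,:3]@np.array(P,float).T).T+T[:3,3]
    p=p*[1,-1,-1]
    return cv2.projectPoints(p,np.zeros(3),np.zeros(3),np.array(c["mtx"]),np.array(c["dist_coeffs"],float))[0][:,0]
E
python3 - <<'E'
from h import *
ims=[]
for c in ["top","scene"]:
    im=capture(c);cv2.imwrite(f"pics/{c}1.png",im[:,:,::-1])
    for q in ["wide_hook","wide_locker","narrow_door","wide_door"]:
        for r in silhouettes(c,q)[:3]:
            m=r["mask"].astype(np.uint8)
            rect=cv2.minAreaRect(cv2.findNonZero(m)) if m.any() else None
            print(c,q,round(r["score"],2),np.round(r["xy"],1),m.sum(),rect and [np.round(x,1) for x in rect], ray(c,r["xy"],.18).round(3))
s=get_state();print(s["time"],s["position"],s["tcp_rot"],s["wrist_force"])
E
```

```text
top wide_hook 0.9 [177.9 231.7] 395 [array([177.6, 230. ]), array([20.5, 26.5]), np.float64(9.5)] [0.513 0.192 0.18 ]
top narrow_door 0.92 [368.8 185.4] 837 [array([366.6, 191.4]), array([ 23.7, 100.3]), np.float64(80.5)] [ 0.613 -0.188  0.18 ]
top wide_door 0.6 [182.  201.3] 1339 [array([182.1, 204.3]), array([148.7,  22.4]), np.float64(6.6)] [0.575 0.188 0.18 ]
scene wide_hook 0.62 [357.2 112.3] 457 [array([359.6, 110.4]), array([20.4, 28.3]), np.float64(85.6)] [0.508 0.19  0.18 ]
scene wide_locker 0.96 [344.2 106.3] 27096 [array([349.9, 103.9]), array([161. , 194.8]), np.float64(68.2)] [0.488 0.176 0.18 ]
scene narrow_door 0.7 [187.9 281.9] 4318 [array([183.3, 278.9]), array([ 47.4, 129.1]), np.float64(50.4)] [ 0.627 -0.184  0.18 ]
scene wide_door 0.73 [370.6 162. ] 6379 [array([373.2, 155. ]), array([ 48.5, 186.8]), np.float64(68.2)] [0.597 0.158 0.18 ]
0.5 [ 0.1965684  -0.5668188   0.23124106] [-8.73710390e-05  9.86104530e-01  1.66126003e-01  6.28033975e-06] [ 0.128371   -0.31676139 -0.24648782]
```

View pics/top1.png

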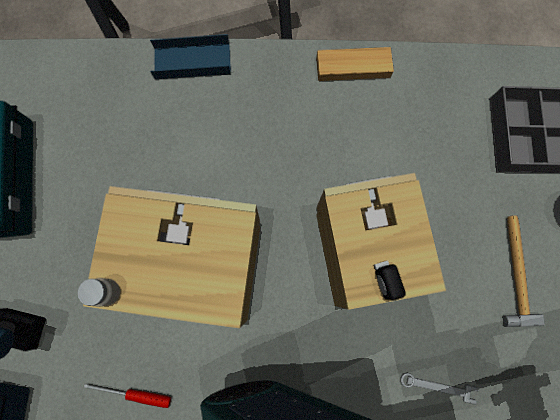

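View pics/scene1.png

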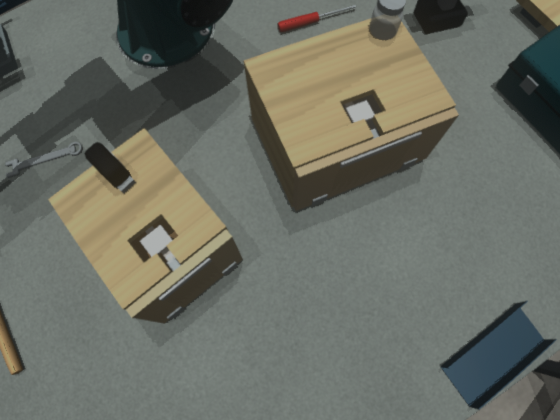

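The top view shows the wide locker at left, with its white pad near (177,232), the keeper notch at (180,208) and a jar on its corner at (97,292). The narrow locker is at right with a black object on it at (388,280). The scene view agrees. Next I work out the yaw and the moves.

Run:
```python
from h import *
for n,p in dict(dl=(109,188),dr=(257,207),nr=(241,327),jar=(97,292)).items(): print(n,ray("top",p,.2).round(3))
A=ray("top",(109,188),.2);B=ray("top",(257,207),.2);C=ray("top",(241,327),.2)
print(np.linalg.norm(A-B),np.linalg.norm(B-C),np.degrees(np.arctan2(*(A-B)[[1,0]]))-90,np.degrees(np.arctan2(*(B-C)[[1,0]])))
from scipy.spatial.transform import Rotation as R
q=get_state()["tcp_rot"];print(R.from_quat(np.r_[q[1:],q[0]]).as_matrix().round(3))
th=np.arctan2(*(B-C)[[1,0]]);e=np.array([np.cos(th),np.sin(th),0]);f=np.array([-e[1],e[0],0])
# locker centre from front edge mid & back-right corner
ctr=(A+C)/2;print("centre(outer)",ctr.round(3),"slot",(C+e*(.162)+f*.15).round(3),(C+e*.162+f*.15)[:2].round(3))
im=cv2.imread("pics/top1.png")[180:340,70:270];cv2.imwrite("pics/crop.png",cv2.resize(im,None,fx=3.7,fy=3.7,interpolation=2))
```

```text
dl [0.595 0.33  0.2  ]
dr [0.561 0.036 0.2  ]
nr [0.334 0.06  0.2  ]
jar [0.393 0.336 0.2  ]
0.29646176593897167 0.22859362250104376 -6.64857828525119 -6.169625173813922
[[ 0.945  0.328 -0.   ]
 [ 0.328 -0.945  0.   ]
 [ 0.    -0.    -1.   ]]
centre(outer) [0.465 0.195 0.2  ] slot [0.511 0.192 0.2  ] [0.511 0.192]
```

drive_tool --pt "0 0 0 45 0" --pt "0 0 0 45 0" --pt "0 0 0 40 0" --pt "0 30 38 0 0" --pt "0 30 38 0 0" --pt "0 30 38 0 0" --pt "0 30 38 0 0" --pt "0 30 38 0 0" --pt "0 25 38 0 0" --pt "0 20 38 0 0" --pt "0 20 38 0 0" --pt "0 20 38 0 0" --pt "0 10 38 0 0" --pt "0 5 38 0 0" --pt "0 0 38 0 0" --pt "0 0 38 0 0" --pt "0 0 38 0 0" --pt "0 0 38 0 0" --pt "0 0 30 0 0" --pt "0 0 0 0 0"

```text
time: 2.5
position: [0.4461, 0.0362, 0.3615]
tcp_rot: [-0.001, 0.986, 0.168, 0.0]
wrist_force: [-0.3, -0.9, -0.3]
grip_width: 0.001
finger_force: 0.0
```

drive_tool --pt "0 13 31 0 -6.4" --pt "0 13 31 0 -6.4" --pt "0 13 31 0 -6.4" --pt "0 13 31 -20 -6.4" --pt "0 12 31 -30 0" --pt "0 0 0 -30 0" --pt "0 0 0 0 0" --pt "0 0 0 0 0"

```text
time: 3.3
position: [0.5104, 0.1873, 0.2814]
tcp_rot: [0.0, 0.998, -0.057, -0.001]
wrist_force: [0.1, 0.1, 0.2]
grip_width: 0.001
finger_force: 0.0
```

Run:
```python
from h import *
s=get_state();print(s["time"],s["position"],s["tcp_rot"])
for c in ["wrist","scene","top"]:
    im=capture(c)
    for r in silhouettes(c,"wide_hook")[:2]: print(c,r["score"],r["xy"],r["mask"].sum(),ray(c,r["xy"],.18).round(4))
    if c!="top": cv2.imwrite(f"pics/{c}2.png",im[:,:,::-1])
```

```text
3.3 [0.51044774 0.18730016 0.28138195] [ 3.68636889e-04  9.98392722e-01 -5.66699716e-02 -5.93188155e-04]
scene 0.73 [355.0, 111.7] 407 [0.5055 0.1869 0.18  ]
top 0.65 [177.7, 234.2] 240 [0.508  0.1925 0.18  ]
```

View pics/wrist2.png

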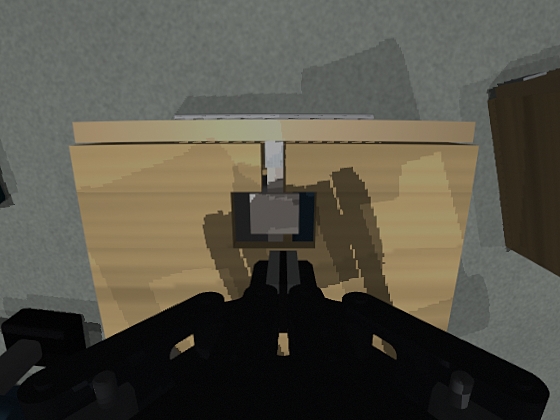

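The wrist view shows the slot from (232,192) to (316,248), the pad at about (249–299,194–235) and the keeper notch at (273,165), with the fingers just behind the slot.

Run:
```python
from h import *
P=[ray("wrist",p,.2) for p in [(232,192),(317,192),(315,248),(233,248)]]
print(np.round(P,4),np.mean(P,0).round(4))
P=[ray("wrist",p,.18) for p in [(249,194),(299,194),(299,235),(249,235)]]
print(np.round(P,4),np.mean(P,0).round(4))
```

```text
[[0.5387 0.2233 0.2   ]
 [0.5314 0.1599 0.2   ]
 [0.4867 0.1653 0.2   ]
 [0.494  0.2296 0.2   ]] [0.5127 0.1945 0.2   ]
[[0.5317 0.2135 0.18  ]
 [0.527  0.1729 0.18  ]
 [0.4917 0.1765 0.18  ]
 [0.4965 0.2186 0.18  ]] [0.5117 0.1954 0.18  ]
```

drive_tool --pt "0 1 7 -20 0" --pt "0 0 0 -35 0" --pt "0 0 0 -25 0" --pt "0 0 0 -10 0" --pt "0 0 0 -5 0" --pt "0 0 0 -5 0" --pt "0 0 0 0 0"

```text
time: 4.3
position: [0.5121, 0.1952, 0.1819]
tcp_rot: [-0.0, 0.998, -0.057, 0.001]
wrist_force: [-0.1, 0.2, 0.0]
grip_width: 0.002
finger_force: 0.0
```

drive_tool --pt "0 0 0 -5 0" --pt "0 0 0 -5 0" --pt "0 0 0 -4 0" --pt "0 0 0 -2 0" --pt "0 0 0 0 0" --pt "0 0 0 0 0" --pt "0 0 0 0 0" --pt "0 0 0 0 0" --pt "0 0 0 0 0"

```text
time: 5.2
position: [0.5163, 0.1952, 0.168]
tcp_rot: [-0.001, 0.998, -0.056, 0.005]
wrist_force: [5.2, -3.0, 8.3]
grip_width: -0.001
finger_force: 4.5
```

Run:
```python
from h import *
cv2.imwrite("pics/scene3.png",capture("scene")[:,:,::-1])
```

```text
(no output)
```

View pics/scene3.png

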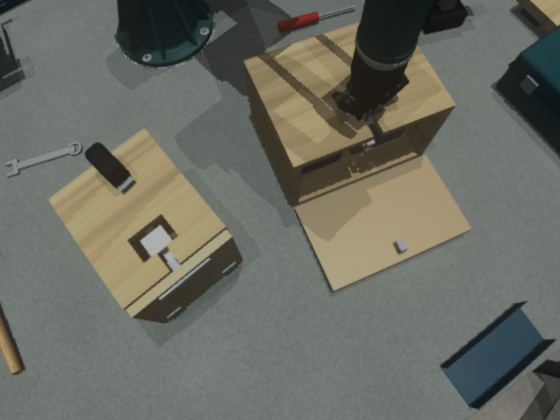

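The wide door lies flat, with its keeper at (401,245), and the narrow door is still shut. Retracting straight up.

drive_tool --pt "0 0 0 10 0" --pt "0 0 0 15 0" --pt "0 0 0 30 0" --pt "0 0 0 40 0" --pt "0 0 0 40 0" --pt "0 -10 -30 30 0" --pt "0 -10 -40 0 0" --pt "0 -10 -40 0 0" --pt "0 -10 -40 0 0" --pt "0 0 0 0 0" --pt "0 0 0 0 0" --pt "0 0 0 0 0" --pt "0 0 0 0 0" --pt "0 0 0 0 0"

```text
time: 6.65
position: [0.4718, 0.0462, 0.3301]
tcp_rot: [-0.0, 0.998, -0.056, -0.0]
wrist_force: [-0.7, 0.7, 0.4]
grip_width: -0.002
finger_force: 0.0
```

Run:
```python
from h import *
cv2.imwrite("pics/scene4.png",capture("scene")[:,:,::-1]);s=get_state();print(s["time"],s["wrist_force"],s["position"])
```

```text
6.7 [ 0.16669541  0.61425514 -0.00832741] [0.47173604 0.04602    0.33015856]
```

View pics/scene4.png

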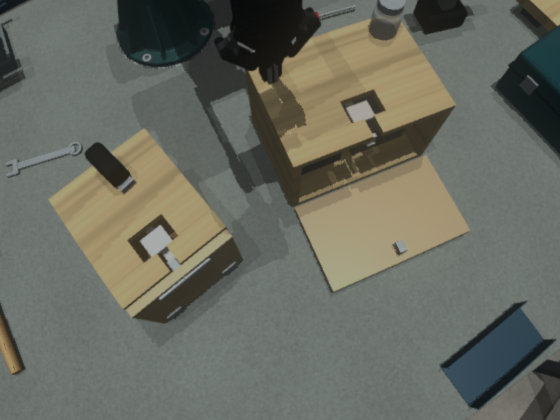

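The wide door is still open, the hook has sprung back (pad at (360,110)), the narrow door is shut, the jar hasn't moved and the arm is clear.

```bash
python3 -c "
from station import *
print(sign_off())"
```

```text
the job is handed in; nothing more can be done
None
```

The wide locker's door is fully open, its hook has sprung back, the narrow locker's door is still shut, and the arm is clear of everything; I handed the job in at about 6.7 s.

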